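# Stow the L bracket in the kit tray and latch the keeper bar

## Robot

A 6-joint arm with a two-finger parallel gripper is mounted at the origin on a cart in front of the work surface, level with it; the furniture and walls round the work are solid. World frame = base frame: x ahead of the robot, y to its left, z up, the work surface at z = 0. Lengths are in m, angles in degrees, forces in N, time in s.
With the tool pointing down it reaches from about 0.3 to 0.75 m from the base axis. Payload 8.5 kg.
Tool frame: the origin (TCP) lies midway between the tips of the shut fingers; the grasp point (between the pads) lies 19 mm behind it; z points along the fingers, y is the line along which they close (so a half turn about z gives the same grasp; the last joint's range is limited). The gripper opens to 85 mm and grips with 20 to 120 N. Pads are 22 mm wide; open, the fingers measure 114 mm over their backs; the gripper's body (76 mm by 85 mm) begins 54 mm behind the grasp point. The pads swing forward as they close: fully open they stand 13 mm farther back than shut.
Start: joints at [-87.164, 21.807, 74.336, -0, 83.858, -12.336], TCP at [0.144, -0.531, 0.231] pointing down, gripper open.
Joint ranges: [-178.18, 178.18], [-50.72, 133.34], [12.68, 142.11], [-81.47, 261.47], [9.98, 163.14], [-165.26, 165.26]. Speed limits (degrees/s): [136.94, 136.94, 180, 180, 180, 180].

## Interface

Orientations are given as a 3x3 rotation matrix whose columns are the frame's x, y, z axes.
In Python, from rig import observe, optics, order, spotter gives the robot as it stands.
- The arm moves only by the tool move_arm, never from a script. Its argument "series" is text: rows parted by semicolons, each of 5 numbers parted by spaces: the shift along the tool's x, y, z in cm, then the turn about the tool's z in degrees, then the opening, from -1 (shut) to 1 (fully open). A call has 1 to 8 rows; each row is the pose to reach, as a shift and turn from the pose commanded when the call began, along the tool's axes at that moment; what a row does not reach only later rows make up. A row lasts 1/8 s, in which the tool goes at most 62.5 mm and 10.7 degrees, less where a joint would pass 70% of its speed; a pose out of reach is approached as far as the arm can. A call with a gripper value outside its range is refused whole. The fingers move at their own pace and stop on an object; "force" is the grip in N (left out, the last holds). Time passes only in rows, so rows that repeat a pose let the fingers close. It gives the time, the measured TCP pose, the force, the opening and the grip force at its end, in the units of the state.
- observe(): the state, without advancing time (a new reading comes with each control period).
- optics.get_image(name): name is "scene" or "top" or "wrist"; returns a dict with "pixels" (384x512x3 uint8, blue, green, red), "camera_matrix" (3x3 intrinsics, pixels), "rvec" (rotation vector, rad) and "tvec" (3), from world to camera coordinates, as OpenCV has them. Camera axes: x right, y down, z forward; pixel columns grow to the right and rows downward; lengths in m; the calibration is good to about 2 mm. The wrist camera is an equidistant fisheye: a pixel r from the principal point sees the ray r / f radians off the axis. A picture is of the moment at which its call begins. There is no depth.
- order.close_job(): hands the job in; it is judged then, once.
Trained networks look in the newest picture that a camera, given by its name, has taken for a name from the list of things; names that differ only in an ending like _2 or _b are one class to them, and where a whole thing is asked for, a point or a joint stands for the part that bears it (a point fixed in the world has none). Each returns a list of dicts, best first, with "score" (0 to 1); they miss things now and then, are a little off and sometimes report something else, mostly with a low value. They report only what shows in the picture. A call takes as long as a camera call.
- spotter.find_in(thing, camera): "point" ([x, y, z] in m, in world coordinates, good to about 4 mm: the middle of the surface that is visible of it).
- spotter.cut_out(thing, camera): "pixels" (384x512 bool, what is visible of it).
- spotter.mark_of(thing, camera): "point" ([x, y, z] in m, in world coordinates, good to about 4 mm: a listed point, or the origin of a listed thing).
The state is a dict: "time_s": time; "q": joint angles; "qvel": joint speeds; "joint_efforts": joint torques, N m; "position": TCP position; "tool_rot": TCP orientation; "ft_force": force on the tool from outside, world axes, zero at the start; "wrist_torque": the same for the moment, N m; "grip_width": finger opening in m; "gripper_force": force on a finger pad.
Only numpy, scipy, OpenCV 4.12 (cv2) and the standard library are available. Lean on these libraries where they do the work, as an engineer would, in place of code of your own. Each camera call takes 0.05 s, during which the arm holds its last target. There are 200 camera calls.

## Task

Put the loose L-shaped aluminium bracket back in the grey kit tray: lower it, without dropping it, so that it lies flat in its L-shaped compartment, then swing the tray's steel keeper bar across it until the bar snaps home behind the spring ball of its catch. Leave the tools already stowed in the tray, and the mug and loupe on the desk, where they are.

Things in the scene. Friction and masses are not known exactly. Their poses are not given: they have to be found in the camera images.
- bracket: Loose flat aluminium L bracket with four 9 mm holes, 10 mm thick, 150 g. Origin: underside of the long leg, at its middle; z up. The long leg runs along y, 160 mm long (y -80 to +80) and 28 mm wide (x -14 to +14); the short leg, 28 mm wide, leaves it at the +y end (y +52 to +80) and runs to x = +52.
- bracket_grip (a point): Point on the bracket's long leg, mid-thickness, at its y = +12 mm, close to the centre of mass (which is at x +6, y +13): a good place to grip across the 28 mm width; no hole here.
- bracket_heel (a point): Point on the bracket's underside, on the long leg's centre line at y = +66 mm (the corner where the short leg joins).
- bracket_toe (a point): Point on the bracket's underside, on the long leg's centre line at y = -66 mm (the free end).
- kit_tray: Fixed grey plastic tray, 185 x 200 mm, rim 12 mm high, floor 4 mm above the desk. Origin on the desk; x -100 (near edge) to +85 mm (far edge), y -100 to +100. Lanes beyond x = +15 hold tweezers and a screwdriver, a small compartment a connector. Tallest fixed part: the catch housing, 27 mm high, at x -99 to -62, y -48 to -14.
- seat_heel (a point): Point on the L compartment's floor where the bracket's heel belongs (tray x -41.5, y +66, z 4 mm). The compartment is 8 mm deep with 2 to 3 mm play all round: long leg along the tray's y, -83 to +83, at x -58 to -25; short leg at y +50 to +83, reaching to x = +12.5. The bracket lies in it with its axes parallel to the tray's.
- seat_toe (a point): Point on the compartment's floor where the bracket's toe belongs (tray x -41.5, y -66, z 4 mm). A notch for the fingers, down to floor level, leaves both sides of the long leg open at tray y -14 to +38 (x -100 to -58 and -25 to +12).
- keeper (a joint): Angle of the keeper bar (rad) about its upright pivot: 0 shut, bar along the tray's -x, nose in the catch; grows as it swings clockwise from above; 1.57 lies along the far rim, pointing to the tray's +y; stop at 1.65. It stays where left. Closing, its nose meets the spring ball at about 0.12; about 3 N at the knob pushes it past and it snaps to 0.
- keeper_pivot (a point): Pivot axis of the keeper bar, at the top face of the bar, 22 mm above the desk (tray x +70, y -35). The bar is 14 mm wide, 5 mm thick, its underside 17 mm above the desk, and reaches 141 mm from the pivot.
- keeper_knob (a point): Centre of the top of the upright black knob on the bar, 48 mm above the desk, 100 mm from the pivot; the knob is 15 mm across and 26 mm tall above the bar.
- tweezers: Steel tweezers, 121 mm long, lying stowed in their lane of the tray; leave alone.
- driver: Small screwdriver, 126 mm long, lying stowed in its lane of the tray by the far rim; leave alone.
- joiner: Small round connector, 37 mm long, lying in the tray's small square compartment; leave alone.
- mug: Mug, 96 mm high, standing on the desk to the left; leave alone. Origin at the bottom.
- loupe: Black eyepiece loupe, 35 mm across and 34 mm high, standing on the desk beyond the bracket; leave alone. Origin at the bottom.

How it is judged (in metres and radians):
At the end, for the whole second after the job is handed in: The bracket lies at rest, flat (within 0.04 rad) in the L compartment, its heel and toe points each within 7 mm of their seats on the compartment floor, and the keeper bar is shut past its spring ball (joint below 0.04 rad) (distance between bracket_heel and seat_heel below 0.007 m and distance between bracket_toe and seat_toe below 0.007 m and angle between bracket's own z axis and vertical below 0.04 rad and value of joint keeper below 0.04 rad and linear speed of bracket below 0.02 m/s); the robot touches nothing.
It fails at once if the bracket is dropped or thrown (faster than 0.6 m/s while not held) (linear speed of bracket above 0.6 m/s and contact force between the fingers and bracket below 0.1 N).
It fails at once if the tweezers, the screwdriver or the connector stowed in the tray is shifted more than 30 mm (distance of any of tweezers, driver, joiner from where it was at the start of the episode above 0.03 m).
It fails at once if the mug or the loupe is pushed more than 30 mm (distance of any of mug, loupe from where it was at the start of the episode above 0.03 m).
It also fails if it takes over 51 s, if anything falls off the work surface, if the arm or the gripper's body presses on something with over 40 N, if the wrist force passes 120 N, or if a joint passes its speed limit or range.

## Working session

There is one attempt and no reset: what is moved stays moved. The work goes in short steps, Python scripts to look and compute and a tool call to move; the robot and the scene stay as the last step left them, time stands still between calls to the robot, and variables do not carry over. Pictures are saved under pics/ and viewed, at most 10 in all, crops included, and the job is handed in when it is done.

Besides the shell and the picture viewer there is one more tool, called as name(argument=value, ...) on one line, values as JSON. move_arm: Moves the arm, as the interface text tells. Its arguments: {"type":"object","properties":{"series":{"type":"string"},"force":{"type":"number"}},"required":["series"]}

```bash
mkdir -p pics; cat > h.py <<'E'
import numpy as np, cv2
from rig import observe, optics, order, spotter
np.set_printoptions(precision=4,suppress=True)
def marks(names,cams=("scene","top")):
    for n in names:
        for c in cams:
            r=spotter.mark_of(n,c)
            print(n,c,[(np.round(d["point"],4).tolist(),round(d["score"],2)) for d in r[:2]])
E
python3 - <<'E'
from h import *
s=observe(); print(s["time_s"],s["position"],s["tool_rot"],s["grip_width"])
ims=[optics.get_image(c)["pixels"] for c in ("scene","top")]
cv2.imwrite("pics/a.png",ims[0]);cv2.imwrite("pics/b.png",ims[1])
marks(["bracket_grip","bracket_heel","bracket_toe","bracket","seat_heel","seat_toe","kit_tray","keeper_pivot","keeper_knob","mug","loupe"])
print(observe()["time_s"])
E
```

```text
0.0 [ 0.1439 -0.5305  0.2307] [[ 0.9651  0.2618 -0.0001]
 [ 0.2618 -0.9651  0.0015]
 [ 0.0003 -0.0015 -1.    ]] 0.08508580464784972
bracket_grip scene [([0.4679, -0.3001, 0.0031], 0.88)]
bracket_grip top [([0.4662, -0.2991, 0.0009], 0.67)]
bracket_heel scene [([0.4504, -0.2484, 0.0007], 0.68)]
bracket_heel top [([0.4502, -0.2513, 0.0022], 0.95)]
bracket_toe scene [([0.4897, -0.377, 0.0037], 0.78)]
bracket_toe top [([0.4887, -0.375, -0.0006], 0.55)]
bracket scene [([0.4674, -0.3098, 0.0019], 0.65)]
bracket top [([0.4703, -0.3157, -0.003], 0.59)]
seat_heel scene [([0.4248, 0.0957, 0.0048], 0.76)]
seat_heel top [([0.4274, 0.0954, 0.0025], 0.93)]
seat_toe scene [([0.4677, -0.0325, 0.0033], 0.92)]
seat_toe top [([0.4681, -0.0291, 0.005], 0.65)]
kit_tray scene [([0.4847, 0.0509, 0.0022], 0.69)]
kit_tray top [([0.486, 0.0488, -0.0021], 0.74), ([0.5366, 0.0459, 0.0035], 0.58)]
keeper_pivot scene [([0.4674, -0.3091, 0.0036], 0.32)]
keeper_pivot top [([0.5646, 0.0369, 0.0242], 0.92)]
keeper_knob scene [([0.5027, 0.1128, 0.0514], 0.75)]
keeper_knob top [([0.5047, 0.1128, 0.0469], 0.69)]
mug scene [([0.6467, 0.4047, 0.001], 0.57)]
mug top [([0.6457, 0.4086, 0.0033], 0.59), ([0.4913, -0.372, -0.0021], 0.4)]
loupe scene [([0.6925, -0.1756, 0.0001], 0.6)]
loupe top [([0.6937, -0.1766, -0.0007], 0.66)]
1.2
```

View pics/a.png

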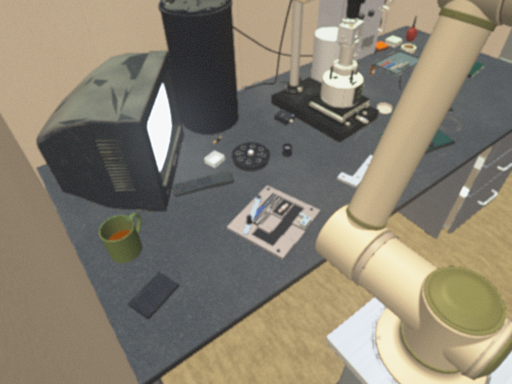

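View pics/b.png

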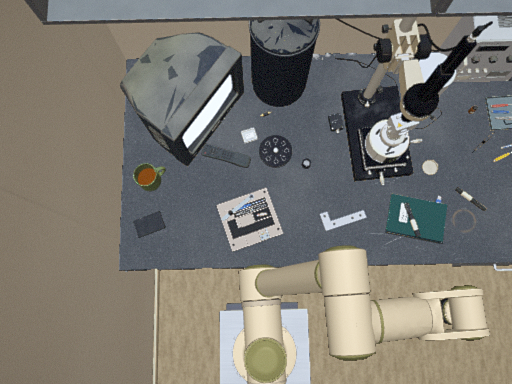

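The scene view shows the tray at about (275,220), the bracket at (355,170) and the mug at (122,238). The top view shows the tray at (250,218) and the bracket at (343,219), with the keeper about 70° open. The marks agree with the sizes in the text: heel to toe is 132 mm and knob to pivot is about 98 mm. I'll move above the bracket next.

move_arm(series="4.6 -1.7 0 -10.5 1; 9.2 -3.4 0 -21 1; 13.8 -5.1 0 -31.5 1; 18.4 -6.8 0 -42 1; 23 -8.5 0 -52.5 1; 27.6 -10.2 0 -63 1; 32.4 -12 0 -73.5 1; 37.1 -13.7 0 -84 1", force=40)

```text
time_s: 2.2
position: [0.4674, -0.3004, 0.2314]
tool_rot: [[-0.165, 0.986, 0.0], [0.986, 0.165, -0.0], [-0.0, 0.0, -1.0]]
ft_force: [-0.8, -0.8, 0.4]
grip_width: 0.0855
gripper_force: 0.0
```

move_arm(series="0 0 3 -7.5 0.3; 0 0 6 -7.5 0.2; 0 0 6 -7.5 0.1; 0 0 6 -7.5 0.1")

```text
time_s: 2.7
position: [0.4665, -0.302, 0.1726]
tool_rot: [[-0.287, 0.958, 0.001], [0.958, 0.287, -0.001], [-0.002, 0.001, -1.0]]
ft_force: [0.1, -1.3, 1.2]
grip_width: 0.0471
gripper_force: 0.0
```

```bash
python3 - <<'E'
from h import *
s=observe(); print(s["time_s"],s["q"],s["position"],s["tool_rot"],s["grip_width"],s["ft_force"])
cv2.imwrite("pics/c.png",optics.get_image("wrist")["pixels"])
marks(["bracket_grip","bracket_heel","bracket_toe"],("wrist","top","scene"))
E
```

```text
2.7 [-45.1254  25.1297  79.1393   0.0009  75.6245 -61.7772] [ 0.4665 -0.302   0.1726] [[-0.2865  0.9581  0.0013]
 [ 0.9581  0.2865 -0.0013]
 [-0.0016  0.0009 -1.    ]] 0.04708921893666035 [ 0.0667 -1.2605  1.1543]
bracket_grip wrist [([0.4633, -0.3017, 0.0066], 0.85)]
bracket_grip top [([0.4662, -0.2991, 0.0009], 0.67)]
bracket_grip scene [([0.4679, -0.3001, 0.0031], 0.88)]
bracket_heel wrist [([0.4496, -0.2467, 0.0007], 0.61)]
bracket_heel top [([0.4502, -0.2513, 0.0022], 0.95)]
bracket_heel scene [([0.4504, -0.2484, 0.0007], 0.68)]
bracket_toe wrist [([0.4883, -0.3718, -0.0017], 0.76), ([0.6888, -0.1747, 0.0032], 0.51)]
bracket_toe top [([0.4887, -0.375, -0.0006], 0.55)]
bracket_toe scene [([0.4897, -0.377, 0.0037], 0.78)]
```

View pics/c.png

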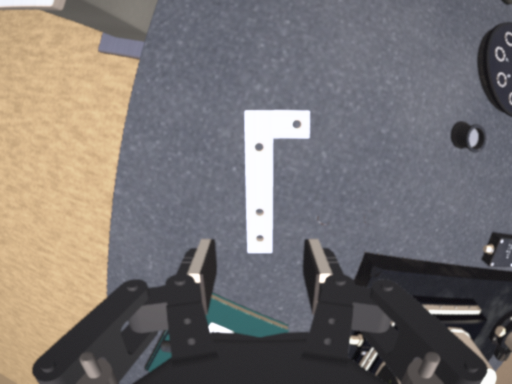

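The wrist view shows the bracket upright in the image: long leg over cols 246–273 and rows 111–253, short leg to col 309, centred between the fingers. The loupe is at (467,136). Next I fit the L outline, with its height left free.

```bash
cat >> h.py <<'E'
from scipy.optimize import least_squares
def proj(im,P):
    R,_=cv2.Rodrigues(np.array(im["rvec"],float)); p=np.asarray(P)@R.T+np.array(im["tvec"]).ravel()
    K=np.array(im["camera_matrix"]); rho=np.hypot(p[:,0],p[:,1]); th=np.arctan2(rho,p[:,2]); k=th/np.maximum(rho,1e-9)
    return np.c_[K[0,0]*k*p[:,0]+K[0,2],K[1,1]*k*p[:,1]+K[1,2]]
LM=np.array([[-14,80],[52,80],[52,52],[14,52],[14,-80],[-14,-80]])/1000
def world(LM,v,h=None):
    c,s=np.cos(v[2]),np.sin(v[2]); 
    return np.c_[LM@np.array([[c,s],[-s,c]])+v[:2],np.full(len(LM),v[3])]
E
python3 - <<'E'
from h import *
im=optics.get_image("wrist"); px=im["pixels"]
m=(px.min(2)>200).astype(np.uint8); m[:100]=0;m[260:]=0;m[:,:235]=0;m[:,320:]=0
c=max(cv2.findContours(m,0,cv2.CHAIN_APPROX_NONE)[0],key=cv2.contourArea)
a=cv2.approxPolyDP(c,4,True)[:,0].astype(float); print(a.tolist())
v0=[.468,-.313,.297,.01]
P=proj(im,world(LM,v0)); print(P)
A=np.array([a[np.argmin(np.hypot(*(a-p).T))] for p in P])
r=least_squares(lambda v:(proj(im,world(LM,v))-A).ravel(),v0,loss="soft_l1")
v=r.x; print(v,np.degrees(v[2]),r.fun.reshape(-1,2))
r2=least_squares(lambda v:(proj(im,world(LM,[*v,.01]))-A).ravel(),v0[:3]); v=[*r2.x,.01]; print(r2.x)
print("grip",world(np.array([[0,.012]]),v),observe()["position"])
E
```

```text
[[308.0, 111.0], [245.0, 112.0], [248.0, 253.0], [272.0, 251.0], [272.0, 140.0], [309.0, 138.0]]
[[243.3247 113.2043]
 [308.3108 113.4912]
 [307.7793 140.4808]
 [271.0552 140.2344]
 [270.3022 254.9481]
 [246.2257 255.0583]]
[ 0.4692 -0.3113  0.3051  0.0054] 17.479091292917815 [[-0.4568 -0.1059]
 [ 0.5797  0.7076]
 [-0.7166  0.3179]
 [ 0.0816 -1.6629]
 [ 0.1462  0.9619]
 [ 0.3205 -0.7401]]
[ 0.4688 -0.3106  0.3058]
grip [[ 0.4652 -0.2992  0.01  ]] [ 0.4662 -0.3015  0.1714]
```

move_arm(series="0.1 0 4 -0.8 0.1; 0.2 -0.05 8 -0.8 0.1; 0.2 -0.05 12 -0.8 0.1; 0.2 -0.05 15 -0.8 0.1; 0.2 -0.05 16 -0.8 0.1; 0.2 -0.05 16 -0.8 0.1")

```text
time_s: 4.0
position: [0.4652, -0.2999, 0.0115]
tool_rot: [[-0.3, 0.954, -0.0], [0.954, 0.3, 0.0], [0.0, -0.0, -1.0]]
ft_force: [0.6, -0.2, 0.6]
grip_width: 0.047
gripper_force: 0.0
```

```bash
python3 - <<'E'
from h import *
s=observe(); print(s["time_s"],s["position"],s["tool_rot"],s["grip_width"],s["ft_force"])
cv2.imwrite("pics/d.png",optics.get_image("wrist")["pixels"])
E
```

```text
4.0 [ 0.4652 -0.2999  0.0115] [[-0.3003  0.9539 -0.0001]
 [ 0.9539  0.3003  0.0001]
 [ 0.0001 -0.0001 -1.    ]] 0.04695930185438632 [ 0.5545 -0.2413  0.5984]
```

View pics/d.png

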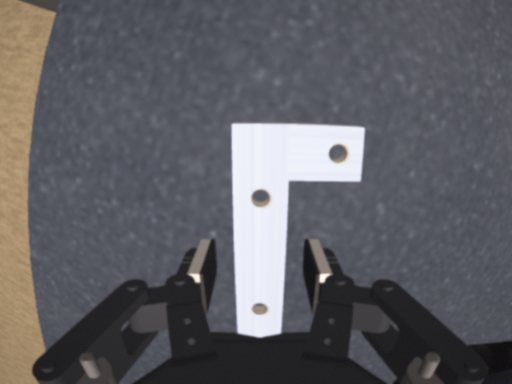

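The fingers straddle the long leg symmetrically: finger tips at cols 212 and 308, bracket at cols 233–288. I'll lower slowly and watch the force.

move_arm(series="0 0 0.4 0 0.1; 0 0 0.7 0 0.1; 0 0 0.9 0 0.1; 0 0 0.9 0 0.1")

```text
time_s: 4.55
position: [0.4651, -0.2997, 0.0023]
tool_rot: [[-0.3, 0.954, -0.0], [0.954, 0.3, 0.0], [0.0, -0.0, -1.0]]
ft_force: [0.7, -0.2, -1.4]
grip_width: 0.0466
gripper_force: 0.0
```

move_arm(series="0 0 0 0 -1; 0 0 0 0 -1; 0 0 0 0 -1; 0 0 0 0 -1; 0 0 0 0 -1", force=50)

```text
time_s: 5.18
position: [0.4652, -0.2998, 0.0027]
tool_rot: [[-0.3, 0.954, 0.0], [0.954, 0.3, -0.0], [-0.0, 0.0, -1.0]]
ft_force: [-0.0, 1.4, 4.9]
grip_width: 0.0263
gripper_force: 49.9
```

Gripped at 50 N with 26 mm opening. Now I lift, and fly to a waypoint short of the tray where the wrist camera can see it.

move_arm(series="0 0 -1 0 -1; 0 0 -3 0 -1; 0 0 -7 0 -1; 3 1.4 -11 0 -1; 7 3.2 -14 0 -1; 11 5 -15 0 -1; 15 6.9 -15 -1 -1; 17.4 8 -15 -1 -1")

```text
time_s: 6.18
position: [0.4889, -0.1078, 0.1528]
tool_rot: [[-0.318, 0.948, 0.0], [0.948, 0.318, 0.0], [0.0, 0.0, -1.0]]
ft_force: [-0.4, -1.3, -2.5]
grip_width: 0.0264
gripper_force: 49.5
```

move_arm(series="0 0 0 0 -1; 0 0 0 0 -1; 0 0 0 0 -1")

```text
time_s: 6.55
position: [0.4891, -0.1107, 0.1523]
tool_rot: [[-0.316, 0.949, -0.0], [0.949, 0.316, -0.0], [-0.0, -0.0, -1.0]]
ft_force: [-0.1, -1.3, -2.1]
grip_width: 0.0263
gripper_force: 49.6
```

```bash
python3 - <<'E'
from h import *
s=observe(); print(s["time_s"],s["position"],s["tool_rot"],s["grip_width"],s["ft_force"],s["gripper_force"])
cv2.imwrite("pics/e.png",cv2.resize(optics.get_image("wrist")["pixels"],(800,600)))
marks(["bracket_grip","bracket_heel","bracket_toe","seat_heel","seat_toe","keeper_pivot","keeper_knob"],("wrist","top","scene"))
E
```

```text
6.55 [ 0.4891 -0.1107  0.1523] [[-0.3156  0.9489 -0.0002]
 [ 0.9489  0.3156 -0.0001]
 [-0.     -0.0002 -1.    ]] 0.026273081661780807 [-0.0707 -1.2733 -2.0818] 49.55055892467499
bracket_grip wrist [([0.488, -0.1118, 0.154], 0.96)]
bracket_grip top [([0.4662, -0.2991, 0.0009], 0.67)]
bracket_grip scene [([0.4679, -0.3001, 0.0031], 0.88)]
bracket_heel wrist [([0.4739, -0.0592, 0.1479], 0.62)]
bracket_heel top [([0.4502, -0.2513, 0.0022], 0.95)]
bracket_heel scene [([0.4504, -0.2484, 0.0007], 0.68)]
bracket_toe wrist [([0.5112, -0.1855, 0.1512], 0.7)]
bracket_toe top [([0.4887, -0.375, -0.0006], 0.55)]
bracket_toe scene [([0.4897, -0.377, 0.0037], 0.78)]
seat_heel wrist [([0.4888, 0.0461, 0.0007], 0.55)]
seat_heel top [([0.4274, 0.0954, 0.0025], 0.93)]
seat_heel scene [([0.4248, 0.0957, 0.0048], 0.76)]
seat_toe wrist [([0.4723, -0.0271, 0.0025], 0.7)]
seat_toe top [([0.4681, -0.0291, 0.005], 0.65)]
seat_toe scene [([0.4677, -0.0325, 0.0033], 0.92)]
keeper_pivot wrist [([0.4979, -0.1253, 0.1504], 0.62), ([0.5641, 0.0367, 0.0255], 0.59)]
keeper_pivot top [([0.5646, 0.0369, 0.0242], 0.92)]
keeper_pivot scene [([0.4674, -0.3091, 0.0036], 0.32)]
keeper_knob wrist []
keeper_knob top [([0.5047, 0.1128, 0.0469], 0.69)]
keeper_knob scene [([0.5027, 0.1128, 0.0514], 0.75)]
```

View pics/e.png

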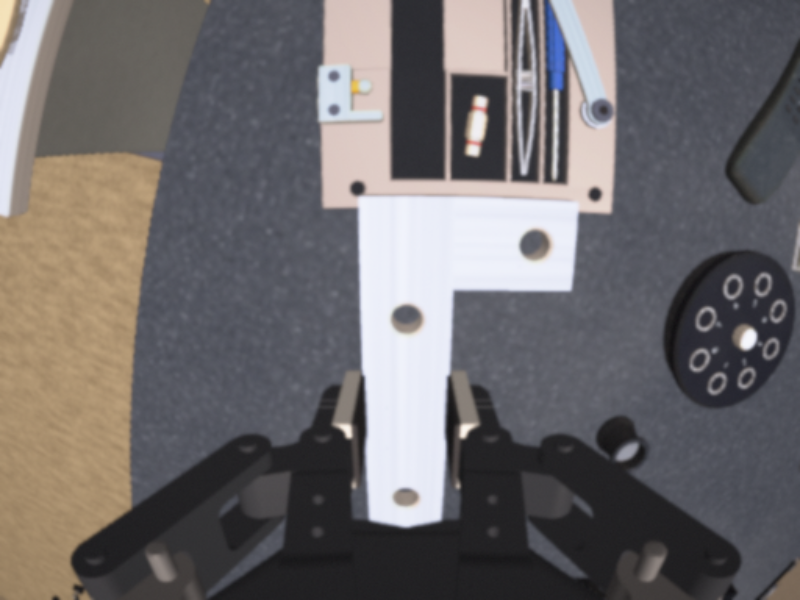

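The wrist view at 800x600 shows the bracket held level. The near tray corners are at (322,208) and (612,213), the toe end of the compartment at (392,178)–(444,180), and the pivot at (598,110). I'll fit the tray pose to these.

```bash
cat > tray.py <<'E'
from h import *
im=optics.get_image("wrist"); g=cv2.cvtColor(im["pixels"],cv2.COLOR_BGR2GRAY)
T=np.array([[-100,-100,12],[85,-100,12],[-58,-83,12],[-25,-83,12],[70,-35,22]])/1000
A0=np.array([[323,208],[612,213],[392,178],[444,180],[598,110]])*.64
A=cv2.cornerSubPix(g,A0[:,None].astype(np.float32),(3,3),(-1,-1),(3,50,.01))[:,0]; A[4]=A0[4]
print(np.c_[A0,A])
def W(v): w=world(T[:,:2],[*v,0]); w[:,2]=T[:,2]; return w
r=least_squares(lambda v:(proj(im,W(v))-A).ravel(),[.4855,.049,.32],loss="soft_l1"); v=r.x
print(v,np.degrees(v[2]),r.fun.reshape(-1,2))
S=np.array([[-41.5,66],[-41.5,-66],[-41.5,12]])/1000
print(world(S,[*v,.004]))
# bracket held: fit with z free
px=im["pixels"]; B=np.array([[358,197],[578,202],[572,291],[453,290]])*.64
s=observe(); p=s["position"]
f=least_squares(lambda u:(proj(im,world(LM[:4],u))-B).ravel(),[p[0]+.004,p[1]-.012,.32,.16]); print("bracket",f.x,np.degrees(f.x[2]),f.fun)
print(world(np.array([[0,.012]]),f.x),p)
E
python3 tray.py
```

```text
[[206.72   133.12   205.6754 133.2228]
 [391.68   136.32   390.3396 136.9974]
 [250.88   113.92   249.3591 115.2201]
 [284.16   115.2    285.7741 113.0695]
 [382.72    70.4    382.72    70.4   ]]
[0.4874 0.0486 0.3235] 18.536034138827766 [[-0.1381 -0.0111]
 [ 0.6169 -0.4981]
 [-0.1837 -0.4975]
 [-1.5191  1.7811]
 [ 1.4086  0.038 ]]
[[ 0.4271  0.098   0.004 ]
 [ 0.4691 -0.0272  0.004 ]
 [ 0.4443  0.0468  0.004 ]]
bracket [ 0.4934 -0.1208  0.3225  0.1598] 18.478231618540267 [ 0.0765  0.1168  0.3756 -0.0794 -0.299  -0.1572 -0.1526  0.0937]
[[ 0.4896 -0.1094  0.1598]] [ 0.4892 -0.1097  0.1523]
```

move_arm(series="3.5 0.15 0 0 -1; 8 0.3 1 0 -1; 12.5 0.5 3 0 -1; 15.5 0.6 6 0 -1; 16.2 0.65 9 0 -1; 16.2 0.65 10.5 0 -1; 16.2 0.65 10.5 0 -1; 16.2 0.65 10.5 0 -1")

```text
time_s: 8.7
position: [0.4445, 0.0458, 0.0479]
tool_rot: [[-0.317, 0.949, 0.001], [0.949, 0.317, -0.0], [-0.001, 0.001, -1.0]]
ft_force: [0.3, -0.7, -1.7]
grip_width: 0.0263
gripper_force: 49.5
```

```bash
python3 - <<'E'
from h import *
s=observe(); print(s["time_s"],s["position"],s["tool_rot"],s["ft_force"],s["gripper_force"])
cv2.imwrite("pics/f.png",cv2.resize(optics.get_image("wrist")["pixels"][:360],(800,562),interpolation=cv2.INTER_CUBIC))
E
```

```text
8.7 [0.4445 0.0458 0.0479] [[-0.3167  0.9485  0.0012]
 [ 0.9485  0.3167 -0.0002]
 [-0.0006  0.001  -1.    ]] [ 0.3372 -0.7102 -1.7116] 49.54625129699707
```

View pics/f.png

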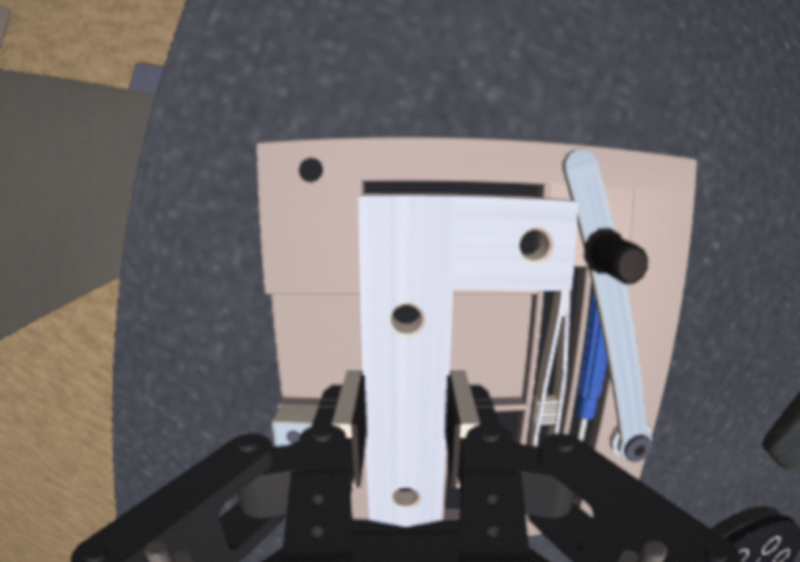

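The held bracket sits over the L compartment. The compartment's dark far edge runs (363,182)–(544,184), the tray's far corners are (257,143) and (697,160), the knob is at (625,260) and the pivot at (637,447). I refine the tray fit from these.

```bash
python3 - <<'E'
from h import *
im=optics.get_image("wrist"); g=cv2.cvtColor(im["pixels"],cv2.COLOR_BGR2GRAY)
T=np.array([[-100,100,12],[85,100,12],[-58,83,12],[12.5,83,12],[-100,38,12],[70,-35,22]])/1000
A=np.array([[257,143],[697,160],[363,182],[544,184],[267,293],[637,447]])*.64
def W(T,v): w=world(T[:,:2],[*v,0]); w[:,2]=T[:,2]; return w
r=least_squares(lambda v:(proj(im,W(T,v))-A).ravel(),[.4855,.049,.32],loss="soft_l1"); v=r.x
print(v,np.degrees(v[2])); print(r.fun.reshape(-1,2)/.64)
print(world(np.array([[-41.5,12]])/1000,[*v,.004]))
p=observe()["position"]
B=np.array([[358,197],[578,202],[572,291],[453,290]])*.64
f=least_squares(lambda u:(proj(im,world(LM[:4],u))-B).ravel(),[p[0]+.004,p[1]-.012,.32,.05]); print("bracket",f.x,np.degrees(f.x[2]))
print(world(np.array([[0,.012]]),f.x),p)
K=np.array([[70-100*np.cos(a),-35+100*np.sin(a),48] for a in (1.15,1.2,1.25)])/1000
print(proj(im,W(K,v))/.64, W(K,v))
E
```

```text
[0.4885 0.0476 0.3218] 18.435443304286878
[[-0.7484 -0.6004]
 [ 1.3424 -0.5388]
 [ 0.4524 -0.5209]
 [ 0.8859  0.9676]
 [-2.2675  2.0221]
 [-0.2157 -0.4476]]
[[0.4453 0.0459 0.004 ]]
bracket [0.4488 0.0348 0.3221 0.0555] 18.454760936655106
[[0.445  0.0461 0.0555]] [0.4445 0.0458 0.048 ]
[[616.0384 273.93  ]
 [628.373  268.7174]
 [640.5795 264.2566]] [[0.4983 0.1102 0.048 ]
 [0.5021 0.1135 0.048 ]
 [0.506  0.1166 0.048 ]]
```

Bracket and compartment agree within about 0.5 mm. Lowering.

move_arm(series="0 0 1 0 -1; 0 0.03 2 0 -1; 0 0.03 2.8 0 -1; 0 0.03 3.2 0 -1; 0 0.03 3.4 0 -1; 0 0.03 3.6 0 -1; 0 0.03 3.8 0 -1; 0 0.03 3.8 0 -1")

```text
time_s: 9.8
position: [0.4443, 0.0461, 0.0093]
tool_rot: [[-0.317, 0.948, -0.0], [0.948, 0.317, 0.0], [0.0, -0.0, -1.0]]
ft_force: [0.2, 0.2, -1.6]
grip_width: 0.0261
gripper_force: 49.6
```

move_arm(series="0 0 0.1 0 -1; 0 0 0.2 0 -1; 0 0 0.3 0 -1; 0 0 0.3 0 -1")

```text
time_s: 10.3
position: [0.4443, 0.0461, 0.0067]
tool_rot: [[-0.317, 0.948, 0.0], [0.948, 0.317, -0.0], [-0.0, 0.0, -1.0]]
ft_force: [-1.4, 0.2, 3.6]
grip_width: 0.0263
gripper_force: 50.2
```

The floor is reached at exactly the predicted height, with 5 N of contact. Release and rise.

move_arm(series="0 0 0 0 0.1; 0 0 0 0 0.1; 0 0 0 0 0.1; 0 0 -1 0 0.1; 0 0 -4 0 0.1; 0 0 -8 0 0.1; 0 0 -12 0 0.1; 0 0 -12 0 0.1")

```text
time_s: 11.3
position: [0.4455, 0.046, 0.1292]
tool_rot: [[-0.317, 0.948, 0.006], [0.948, 0.317, -0.001], [-0.003, 0.006, -1.0]]
ft_force: [-0.1, 0.1, -0.1]
grip_width: 0.0471
gripper_force: 0.0
```

```bash
python3 - <<'E'
from h import *
s=observe(); print(s["time_s"],s["q"],s["position"],s["tool_rot"],s["grip_width"],s["ft_force"],s["gripper_force"])
im=optics.get_image("wrist")
cv2.imwrite("pics/g.png",cv2.resize(im["pixels"][:360],(800,562),interpolation=cv2.INTER_CUBIC))
for c in("top","scene"):optics.get_image(c)
marks(["bracket_heel","bracket_toe","seat_heel","seat_toe","keeper_pivot","keeper_knob"],("wrist","top","scene"))
E
```

```text
11.3 [ -9.3201  18.1504  99.4392   0.0004  62.0459 -27.802 ] [0.4455 0.046  0.1292] [[-0.317   0.9484  0.0063]
 [ 0.9484  0.317  -0.001 ]
 [-0.003   0.0056 -1.    ]] 0.047080222017984105 [-0.1469  0.1188 -0.062 ] 0.0
bracket_heel wrist [([0.4336, 0.0943, 0.0047], 0.81), ([0.4408, 0.0454, 0.0079], 0.21)]
bracket_heel top []
bracket_heel scene [([0.4299, 0.0971, 0.0055], 0.62)]
bracket_toe wrist [([0.4659, -0.0259, 0.0065], 0.82), ([0.5654, 0.0324, 0.0246], 0.46)]
bracket_toe top [([0.4687, -0.0271, 0.0007], 0.5)]
bracket_toe scene []
seat_heel wrist [([0.5194, 0.0353, 0.0031], 0.5)]
seat_heel top [([0.4699, -0.0306, 0.0037], 0.48)]
seat_heel scene [([0.426, 0.0988, 0.0065], 0.83), ([0.4472, 0.035, 0.0054], 0.58)]
seat_toe wrist [([0.4718, -0.03, 0.0057], 0.73)]
seat_toe top [([0.4689, -0.0324, 0.0067], 0.86), ([0.4689, -0.0235, 0.0007], 0.25)]
seat_toe scene [([0.4654, -0.0303, 0.0073], 0.66)]
keeper_pivot wrist [([0.5645, 0.0336, 0.0267], 0.78), ([0.504, 0.117, 0.0454], 0.67)]
keeper_pivot top [([0.5642, 0.0393, 0.0241], 0.85)]
keeper_pivot scene [([0.5614, 0.0369, 0.0211], 0.94), ([0.4503, 0.0365, 0.0026], 0.27)]
keeper_knob wrist [([0.5031, 0.117, 0.0449], 0.89), ([0.519, 0.0359, 0.0046], 0.44)]
keeper_knob top []
keeper_knob scene [([0.4502, 0.0335, 0.0041], 0.66), ([0.5157, 0.0382, 0.0051], 0.62)]
```

View pics/g.png

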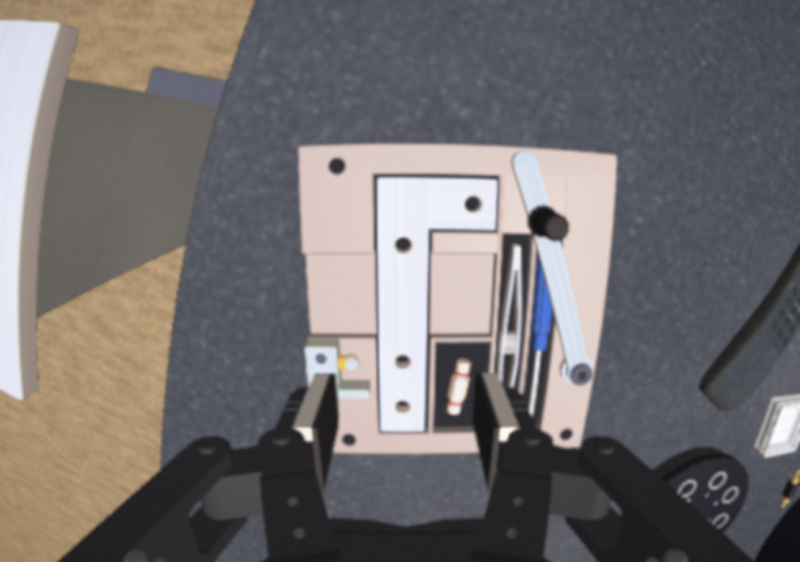

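The bracket lies flat in its compartment with even gaps. The knob is at (548,222) and the pivot at (578,373). Next the fingers will cage the knob with the pads square to its arc: shift x +4.7, y +7.7, turn -20°.

move_arm(series="1.6 2.6 0 -8 0.1; 3.2 5.2 0 -16 0.1; 4.7 7.7 0 -20 0.1; 4.7 7.7 2.5 -20 0.1; 4.7 7.7 4 -20 0.1; 4.7 7.7 4 -20 0.1")

```text
time_s: 13.1
position: [0.5019, 0.1151, 0.0855]
tool_rot: [[-0.622, 0.783, -0.002], [0.783, 0.622, 0.0], [0.001, -0.002, -1.0]]
ft_force: [1.0, 0.2, -0.5]
grip_width: 0.047
gripper_force: 0.0
```

```bash
python3 - <<'E'
from h import *
s=observe(); print(s["time_s"],s["position"],s["tool_rot"],s["grip_width"],s["ft_force"])
im=optics.get_image("wrist")
cv2.imwrite("pics/i.png",cv2.resize(im["pixels"],(800,600),interpolation=cv2.INTER_CUBIC))
marks(["keeper_pivot","keeper_knob"],("wrist",))
E
```

```text
13.1 [0.5019 0.1151 0.0855] [[-0.6222  0.7829 -0.0023]
 [ 0.7829  0.6222  0.    ]
 [ 0.0014 -0.0018 -1.    ]] 0.046973163068731456 [ 1.0425  0.2072 -0.5324]
keeper_pivot wrist [([0.5627, 0.0339, 0.0247], 0.97)]
keeper_knob wrist [([0.504, 0.1157, 0.0462], 0.83)]
```

View pics/i.png

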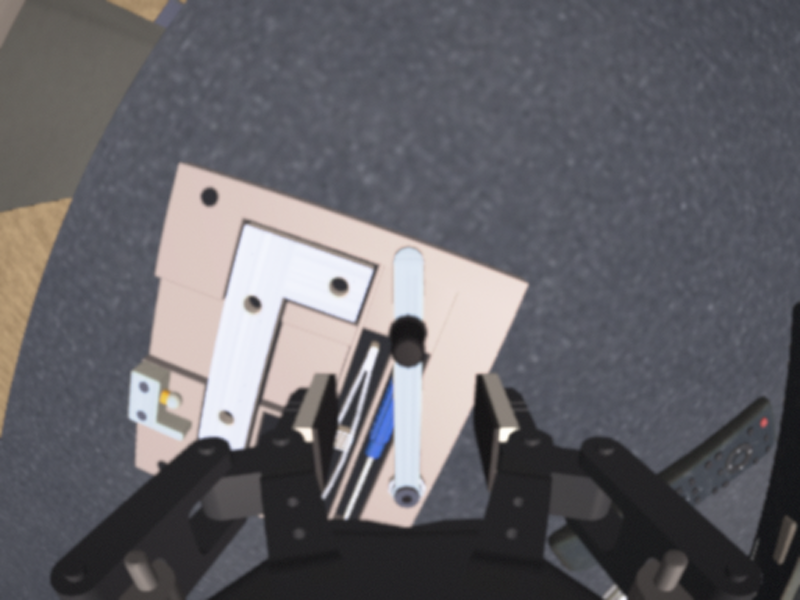

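The bar stands vertical in the image at col 407, midway between the pads, with the knob at (407,340). Now lower around the knob, narrow the cage and start the arc.

move_arm(series="0 0 2.5 0 0.1; 0 0 4.5 0 0.1; 0 0 5.5 0 0.1; 0 0 5.5 0 -0.4; 0 0 5.5 0 -0.4; 0 0 5.5 0 -0.4", force=20)

```text
time_s: 14.0
position: [0.5028, 0.1151, 0.032]
tool_rot: [[-0.622, 0.783, 0.001], [0.783, 0.622, -0.0], [-0.001, 0.001, -1.0]]
ft_force: [-0.0, 0.3, 0.5]
grip_width: 0.0259
gripper_force: 0.0
```

move_arm(series="-0.04 -0.87 0 -5 -0.4; -0.15 -1.74 0 -10 -0.4; -0.34 -2.59 0 -15 -0.4; -0.6 -3.42 0 -20 -0.4; -0.94 -4.23 0 -25 -0.4; -1.34 -5 0 -30 -0.4; -1.81 -5.74 0 -35 -0.4; -2.34 -6.43 0 -40 -0.4")

```text
time_s: 15.0
position: [0.4667, 0.0565, 0.0318]
tool_rot: [[-0.98, 0.197, 0.001], [0.197, 0.98, -0.0], [-0.001, 0.0, -1.0]]
ft_force: [0.9, -0.3, 0.9]
grip_width: 0.0257
gripper_force: 0.1
```

```bash
python3 - <<'E'
from h import *
s=observe(); print(s["time_s"],s["position"],s["tool_rot"],s["q"],s["grip_width"],s["ft_force"])
for c in("wrist","top","scene"):
    im=optics.get_image(c)
    if c=="wrist": cv2.imwrite("pics/j.png",cv2.resize(im["pixels"],(800,600),interpolation=cv2.INTER_CUBIC))
marks(["keeper_pivot","keeper_knob"],("wrist","top"))
E
```

```text
15.0 [0.4667 0.0565 0.0318] [[-0.9804  0.197   0.0008]
 [ 0.197   0.9804 -0.    ]
 [-0.0008  0.0001 -1.    ]] [ -7.5711  29.112  102.5336   0.0058  48.3075 -86.2151] 0.025716704364166103 [ 0.9059 -0.2805  0.9414]
keeper_pivot wrist []
keeper_pivot top [([0.5653, 0.0374, 0.0244], 0.94)]
keeper_knob wrist [([0.4732, 0.0648, 0.0445], 0.95)]
keeper_knob top []
```

View pics/j.png

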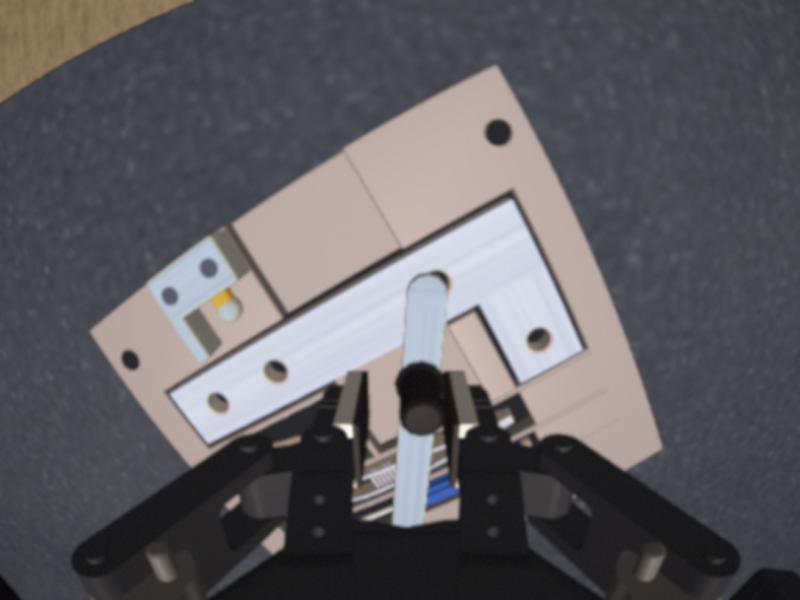

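The bar is following: knob at (420,390) on the trailing pad, bar above the seated bracket, catch ball at (228,305). Continuing the arc to the catch.

move_arm(series="-0.04 -0.87 0 -5 -0.4; -0.15 -1.74 0 -10 -0.4; -0.34 -2.59 0 -15 -0.4; -0.6 -3.42 0 -20 -0.4; -0.8 -3.9 0 -23 -0.4; -0.94 -4.23 0 -25 -0.4")

```text
time_s: 16.1
position: [0.4675, 0.0134, 0.0313]
tool_rot: [[-0.972, -0.234, -0.0], [-0.234, 0.972, 0.0], [0.0, 0.0, -1.0]]
ft_force: [-0.2, 0.4, 0.9]
grip_width: 0.0258
gripper_force: 0.1
```

move_arm(series="-0.06 -0.35 0 -2 -0.4; -0.1 -0.52 0 -3 -0.4; -0.14 -0.7 0 -4 -0.4; -0.18 -0.87 0 -5 -0.4; -0.18 -0.87 0 -5 -0.4")

```text
time_s: 16.73
position: [0.4704, 0.006, 0.0312]
tool_rot: [[-0.948, -0.317, -0.002], [-0.317, 0.948, 0.001], [0.002, 0.001, -1.0]]
ft_force: [-3.6, 2.1, 0.9]
grip_width: 0.0255
gripper_force: 1.8
```

```bash
cat > k.py <<'E'
from h import *
s=observe(); print(s["time_s"],s["position"],s["tool_rot"],s["grip_width"],s["ft_force"])
im=optics.get_image("wrist")
for n in ("keeper_knob","keeper_pivot"):
    marks([n],("wrist",))
r=spotter.mark_of("keeper_knob","wrist")
if r:
    d=np.array(r[0]["point"])[:2]-[.565,.037]; print("angle",np.pi+np.radians(18.45)-np.arctan2(d[1],d[0])%(2*np.pi),np.hypot(*d))
E
python3 k.py
```

```text
16.725 [0.4704 0.006  0.0312] [[-0.9485 -0.3168 -0.0019]
 [-0.3168  0.9485  0.0008]
 [ 0.0016  0.0013 -1.    ]] 0.02550151235368518 [-3.5924  2.1496  0.9247]
keeper_knob wrist [([0.4686, 0.0128, 0.0473], 0.7)]
keeper_pivot wrist []
angle 0.07605849828051703 0.09939114648699846
```

The ball is being pressed at about 4 N. A little further.

move_arm(series="0 -0.2 0 0 -0.4; 0 -0.4 0 0 -0.4; 0 -0.5 0 0 -0.4; 0 -0.5 0 0 -0.4")

```text
time_s: 17.42
position: [0.4734, 0.0003, 0.0315]
tool_rot: [[-0.949, -0.317, 0.001], [-0.317, 0.949, -0.0], [-0.001, -0.001, -1.0]]
ft_force: [0.2, 0.6, -0.3]
grip_width: 0.0258
gripper_force: 0.0
```

```bash
python3 k.py
```

```text
17.425 [0.4734 0.0003 0.0315] [[-0.9486 -0.3166  0.0013]
 [-0.3166  0.9486 -0.0005]
 [-0.0011 -0.0009 -1.    ]] 0.025803968282438444 [ 0.1618  0.6479 -0.328 ]
keeper_knob wrist [([0.4713, 0.0074, 0.0455], 0.91)]
keeper_pivot wrist [([0.517, 0.036, 0.0071], 0.22)]
angle 0.016032225325420146 0.09826418472668458
```

The force dropped to zero, so it has snapped. I centre the cage, open slightly, rise and check.

move_arm(series="0 0.4 0 0 -0.4; 0 0.4 0 0 0.1; 0 0.4 0 0 0.1; 0 0.4 -2 0 0.1; 0 0.4 -5 0 0.1; -3 0.4 -10 0 0.1; -6 0.4 -13 0 0.1; -6 0.4 -13 0 0.1")

```text
time_s: 18.62
position: [0.5304, 0.0237, 0.1631]
tool_rot: [[-0.948, -0.318, 0.005], [-0.318, 0.948, -0.001], [-0.005, -0.002, -1.0]]
ft_force: [0.2, -0.6, -0.3]
grip_width: 0.0469
gripper_force: 0.0
```

```bash
python3 k.py; python3 - <<'E'
from h import *
im=optics.get_image("wrist")
cv2.imwrite("pics/l.png",cv2.resize(im["pixels"],(800,600),interpolation=cv2.INTER_CUBIC))
marks(["bracket_heel","bracket_toe"],("wrist",))
E
```

```text
18.625 [0.5304 0.0237 0.1631] [[-0.9482 -0.3178  0.0051]
 [-0.3178  0.9482 -0.0009]
 [-0.0046 -0.0024 -1.    ]] 0.04690015587729036 [ 0.2137 -0.6201 -0.2808]
keeper_knob wrist [([0.4725, 0.0079, 0.0442], 0.93)]
keeper_pivot wrist [([0.5649, 0.0361, 0.0265], 0.7), ([0.4884, 0.0463, -0.0028], 0.59)]
angle 0.017221275424059268 0.09696937660931927
bracket_heel wrist [([0.4301, 0.1009, 0.0045], 0.9)]
bracket_toe wrist [([0.4692, -0.0262, 0.0039], 0.8), ([0.4725, 0.0069, 0.0482], 0.18)]
```

View pics/l.png

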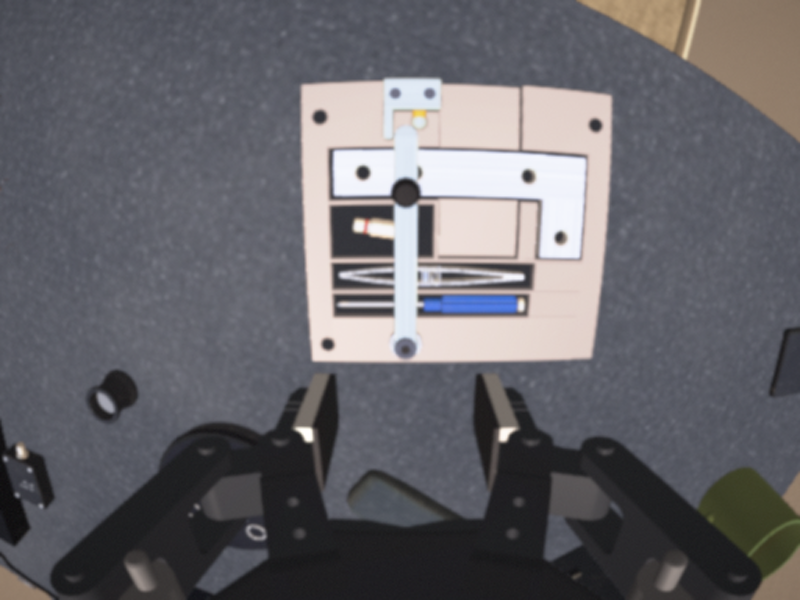

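The final view shows the bar vertical from the pivot (404,348) to its nose (405,130), past the ball at (419,118) and against the catch. The bracket is flat in its compartment, the stowed tools are in their lanes, and the gripper is clear.

```bash
python3 -c "
from rig import order; print(order.close_job())"
```

```text
the job is handed in; nothing more can be done
None
```

I put the bracket flat in its L compartment, snapped the keeper bar shut behind the spring ball, and handed the job in with the arm clear at about 19 s of the 51 s; no verdict came back.

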